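# Open the combination padlock on the cellar tool chest and hold it up

### The job

The combination padlock on the steel chest has its first numbers already dialled: turn its dial clockwise, feeling it click from mark to mark, onto the last number, which is the third small mark past the big index mark at the shackle end, and do not run on past it to the next mark. Then pull the shackle fully open, take the open lock off the hasp's staple and finish while still holding it up, level with the dial upward, about a hand's breadth (10 cm) above the chest. Leave the tape roll, the jar and the screwdriver alone.

Things in the scene. Friction and masses are not known exactly. Their poses are not given: they have to be found in the camera images.
- chest: Grey steel tool chest, fixed, 300 (x) x 420 (y) x 140 high, z up. Origin: centre of its underside; -x is its robot-side edge, +x its lid-hinge side. Flat top: fixed deck on the robot side, shut lid beyond a seam. On the deck, near x = -96, y = 0, lies the padlock, shackle to the chest's +x. Round the lock the top is bare but for guard strips, staple and hasp.
- lock_guard (a point): Point on the deck midway between two upright guard strips that flank the lock body; axes as the chest's. Each strip is 50 long in x, 3 thick and 10 high, its inner face 30.5 from this point in y, so the lock has about 2.5 mm play a side and cannot turn; a screwed foot, 2 high, reaches out to 45.5. Open towards the robot.
- staple (a point): Foot, on the deck, of the middle of the hasp's staple: an upright eye of 5 mm steel wire round the lock's toe leg, 23 over its outsides in y, 13 clear, 24 high, open along x; axes as the chest's. A flat hinged hasp strap, 34 wide in y and 3 thick, lies round its foot, from 4.5 before it to a pin (6 high) 53.5 beyond it in +x, then a leaf 2.5 thick.
- lock: Loose steel combination padlock, about 0.45 kg, lying flat, dial up. Body 60 (x) x 56 (y) x 30 thick (z). Origin: centre of its underside; +x points to the shackle, z is the dial's axis. On its face a ring of 20 white marks, 18 degrees apart clockwise, 22 to 27 from the axis: the big one (4.5 wide) on +x is the index, the small ones are 1.5 wide.
- dial_top (a point): Centre of the top of the black round knurled dial, 40 in diameter, standing from 30 to 50 above the lock's underside. A white pointer line (3.5 wide) runs on its top from the centre to the rim and down its side. The point turns with the dial; its x axis lies along the pointer.
- dial (a joint): Dial angle, rad: 0 with the pointer at the index, growing clockwise seen from above, 0.314 a mark. A spring detent clicks at each mark (about 0.06 N m to get over; let go, the dial snaps to the nearest mark). Last number: third mark, 0.942. Starts one to four marks before the index (-1.26 to -0.31).
- shackle (a joint): How far the shackle is drawn out of the lock body in the lock's +x, m: 0 shut, 0.024 fully open (end stop). It can be drawn only with the dial on the last number (within about 0.1 rad), against about 3 N friction, and stays where left. Locked, it has 1 to 2 mm play. Pulled in +x, the lock body comes along some 4 mm until strap and staple stop it.
- shackle_legs (a point): Midway between the shackle's legs, 58 in +x from the lock's origin (moves out with the shackle), 12 above its underside; axes as the lock's. Rod 8 thick; legs along x at y +16 (heel) and -16 (toe), 40 over all, straight from the body (30) to 60, then a round bow to 80. Fully out, a 16 mm gap opens between toe end and case; with the staple in it the lock lifts straight up.
- tape: Roll of brown packing tape, 90 outside diameter, 48 high, standing flat on the chest's lid; origin at the centre of its underside. Bystander.
- screw_jar: Glass jar with steel cap, 68 diameter, 85 high, on the bench; origin at the centre of its underside. Bystander.
- driver: Screwdriver with a black handle, 210 long, lying on the bench; origin at about its middle. Bystander.

How it is judged:
By the outcome, as a careful person would: the job done as asked, in the order asked, and still so for the second after the job is handed in, while the arm keeps its last pose, push and grip.
It also fails if it takes over 58 s, if anything falls off the work surface, if the arm or the gripper's body presses on something with over 40 N, if the wrist force passes 120 N, or if a joint passes its speed limit or range.

### The arm

A 6-joint arm with a two-finger parallel gripper is mounted at the origin on the work surface. World frame = base frame: x ahead of the robot, y to its left, z up, the work surface at z = 0. Lengths are in mm, angles in rad, forces in N, time in s.
With the tool pointing down it reaches from about 150 to 775 mm from the base axis. Payload 6.1 kg.
Tool frame: the origin (TCP) lies between the finger pads; the fingertips stand ahead of it and the grasp point (between the pads) lies 11 mm behind it (r.tips_ahead is the z of the fingertips in the tool frame, in mm); z points along the fingers, y is the line along which they close (so a half turn about z gives the same grasp; the last joint's range is limited). The gripper opens to 85 mm and grips with 20 to 120 N. Pads are 22 mm wide; open, the fingers measure 114 mm over their backs; the gripper's body (76 mm by 85 mm) begins 54 mm behind the grasp point. The pads swing forward as they close: fully open they stand 13 mm farther back than shut.
Start: joints at [-1.111, 0.126, -0.04, 1.405, 0, 1.571], TCP at [232.97, -470.461, 239.295] pointing down, gripper open.
Joint ranges: [-2.72, 2.72], [-0.95, 1.95], [-1.27, 1.35], [-1.78, 2.02], [-1.46, 1.47], [-3.14, 3.14]. Speed limits (rad/s): [2.39, 2.39, 3.01, 3.14, 3.14, 3.14].

### API

Orientations are given as a unit quaternion [x, y, z, w].
In Python, from cell import status, read_camera, job, r gives the robot as it stands.
- The arm moves only by the tool drive_tool, never from a script. Its argument "steps" is a list of rows, each a list of 7 numbers: the turn, a rotation vector about the tool's x, y, z in rad, then the shift along the tool's x, y, z in mm, then the closure in counts, from 0 (fully open) to 255 (shut). In form: [[ax, ay, az, dx, dy, dz, jaw], ...]. A call has 1 to 8 rows; each row is the pose to reach, as a shift and turn from the pose commanded when the call began, along the tool's axes at that moment; what a row does not reach only later rows make up. A row lasts 1/12 s, in which the tool goes at most 41.7 mm and 7.16 degrees, less where a joint would pass 70% of its speed; a pose out of reach is approached as far as the arm can. A call with a gripper value outside its range is refused whole. The fingers move at their own pace and stop on an object; "grip_force" is the grip in N (left out, the last holds). Time passes only in rows, so rows that repeat a pose let the fingers close. It gives the time, the measured TCP pose, the force, the opening and the grip force at its end, in the units of the state.
- status.get_state(): the state, without advancing time (a new reading comes with each control period).
- read_camera(name): name is "side" or "top"; returns a dict with "color" (400x640x3 uint8, red, green, blue), "vfov" (degrees; the focal length in pixels is half the picture's height over the tangent of half this angle, whatever the lens; pixels are square), "cx", "cy" (the principal point, pixels), "distortion" ([k1, k2, p1, p2, k3] as OpenCV has them; the pictures are not rectified), "R" (3x3) and "t" (3): a world point X has camera coordinates R X + t. Camera axes: x right, y down, z forward; pixel columns grow to the right and rows downward; lengths in mm; the calibration is good to about 2 mm. A picture is of the moment at which its call begins. There is no depth.
- job.hand_in(): hands the job in; it is judged then, once.
The state is a dict: "t": time; "qpos": joint angles; "qd": joint speeds; "tau": joint torques, N m; "tool_pos": TCP position; "tcp_rot": TCP orientation; "ft_force": force on the tool from outside, world axes, zero at the start; "wrist_torque": the same for the moment, N m; "gripper_width": finger opening in mm; "finger_force": force on a finger pad.
Only numpy, scipy, OpenCV 4.12 (cv2) and the standard library are available. Lean on these libraries where they do the work, as an engineer would, in place of code of your own. Each camera call takes 0.05 s, during which the arm holds its last target. There are 200 camera calls.

## Working session

There is one attempt and no reset: what is moved stays moved. The work goes in short steps, Python scripts to look and compute and a tool call to move; the robot and the scene stay as the last step left them, time stands still between calls to the robot, and variables do not carry over. Pictures are saved under pics/ and viewed, at most 10 in all, crops included, and the job is handed in when it is done.

Besides the shell and the picture viewer there is one more tool, called after "Emit:" by a JSON object that holds its "fn" and its "kwargs". drive_tool: Moves the arm, as the interface text tells. Its arguments: {"type":"object","properties":{"steps":{"type":"array"},"grip_force":{"type":"number"}},"required":["steps"]}

```bash
ls; mkdir -p pics; python3 - <<'E'
from cell import status, read_camera, job, r
import cv2
print(status.get_state(), r.tips_ahead)
for n in ("top","side"):
    c=read_camera(n); cv2.imwrite(f"pics/{n}0.png",c["color"][:,:,::-1])
    print(n,{k:v for k,v in c.items() if k!="color"})
E
```

```text
pics
{'t': 0.0, 'qpos': array([-1.11101254e+00,  1.26424046e-01, -4.06281602e-02,  1.40538444e+00,
       -1.22437917e-05,  1.57080688e+00]), 'qd': array([-0.00114017,  0.0009881 ,  0.00068255,  0.00147254, -0.00036032,
       -0.00039061]), 'tau': array([ 1.04820469e-03, -4.35912073e+01,  3.52924776e+01,  1.72142027e-02,
       -1.32617233e-04, -1.28213463e-05]), 'tool_pos': array([ 232.79340914, -470.12716554,  238.49612029]), 'tcp_rot': array([ 9.73691910e-01,  2.27867049e-01, -1.92856484e-04, -7.97185260e-04]), 'ft_force': array([-0.45842776, -0.72072233,  0.01102449]), 'wrist_torque': array([-0.0057239 ,  0.01617159,  0.04725443]), 'finger_force': 0.0, 'gripper_width': 85.16126640007555} 8.0
top {'vfov': 57.464857820474975, 'cx': 316.3637290305667, 'cy': 201.43912905707893, 'distortion': array([0.00572495, 0.        , 0.        , 0.        , 0.        ]), 'R': array([[ 0.02382326, -0.99965494, -0.01106592],
       [-0.99602841, -0.02278404, -0.08607144],
       [ 0.08578961,  0.01307247, -0.99622751]]), 't': array([  -6.74208695,  584.60035039, 1252.98531902])}
side {'vfov': 44.56821204474729, 'cx': 322.5409010255386, 'cy': 204.08292178578694, 'distortion': array([-0.0212412,  0.       ,  0.       ,  0.       ,  0.       ]), 'R': array([[ 0.81893969, -0.57381835, -0.00838361],
       [-0.38492149, -0.53839823, -0.74964178],
       [ 0.42564449,  0.61713843, -0.66179069]]), 't': array([-454.3758183 ,  335.11837   , 1494.29041839])}
```

View pics/top0.png

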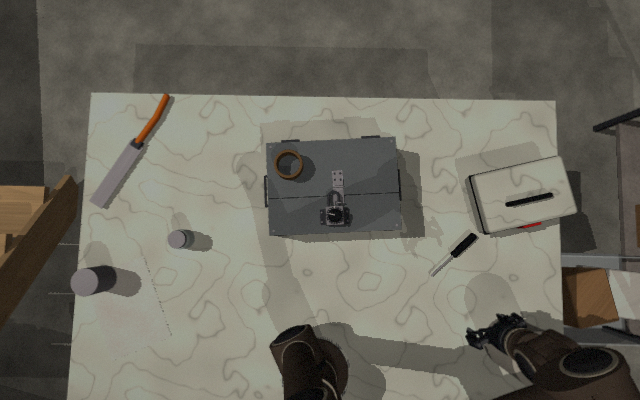

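View pics/side0.png

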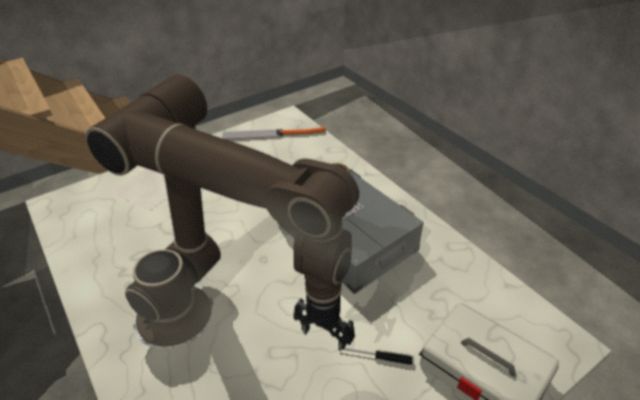

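The top view shows the chest (pixels about 267–405, 137–237), with the lock near (335, 213) and the tape at (288, 165). The side view has the lock hidden behind the arm. Next I'll build helpers and a rectified crop.

```bash
cat > h.py <<'E'
import numpy as np, cv2
from cell import status, read_camera, job, r
def K(c):
    f=200/np.tan(np.radians(c["vfov"]/2)); return np.array([[f,0,c["cx"]],[0,f,c["cy"]],[0,0,1]])
def ray(c,px,z):
    "pixels -> world xy on plane z"
    u=cv2.undistortPoints(np.array(px,float).reshape(-1,1,2),K(c),c["distortion"]).reshape(-1,2)
    d=np.c_[u,np.ones(len(u))]@c["R"]; o=-c["R"].T@c["t"]
    return (o+d*((z-o[2])/d[:,2])[:,None])[:,:2]
def proj(c,X):
    return cv2.projectPoints(np.array(X,float).reshape(-1,1,3),cv2.Rodrigues(c["R"])[0],c["t"],K(c),c["distortion"])[0].reshape(-1,2)
def ortho(c,ctr,half,z,n=600):
    "rectified picture of plane z: up=+x, left=+y"
    s=half*2/n; v,u=np.mgrid[:n,:n]
    X=np.stack([ctr[0]+half-v*s,ctr[1]+half-u*s,np.full(u.shape,z)],-1)
    m=proj(c,X).astype(np.float32).reshape(n,n,2)
    return cv2.remap(c["color"],m[...,0],m[...,1],cv2.INTER_CUBIC)
E
python3 - <<'E'
from h import *
c=read_camera("top"); g=c["color"].astype(int)
print(ray(c,[[267,140],[395,137],[403,234],[270,237]],140), ray(c,[[335,213]],190))
hsv=cv2.cvtColor(c["color"],cv2.COLOR_RGB2HSV)
m=((hsv[...,0]>90)&(hsv[...,0]<125)|(hsv[...,1]<40))&(hsv[...,2]<125)&(hsv[...,2]>60); m=m.astype(np.uint8)
m[:110]=0;m[260:]=0;m[:,:240]=0;m[:,:]*=1;m[:,430:]=0
p=ray(c,[[335,213]],190)[0]
a=ortho(c,p,60,190)
b=cv2.resize(c["color"][130:245,255:415],None,fx=5,fy=5,interpolation=cv2.INTER_CUBIC)
cv2.imwrite("pics/o1.png",a[:,:,::-1]); cv2.imwrite("pics/c1.png",cv2.convertScaleAbs(b[:,:,::-1],alpha=1.5))
print(p)
E
```

```text
[[ 770.72205963  170.00371486]
 [ 789.21949176 -243.38680588]
 [ 477.91518633 -270.23185865]
 [ 458.4185453   149.41974549]] [[536.43483143 -52.73572304]]
[536.43483143 -52.73572304]
```

View pics/c1.png

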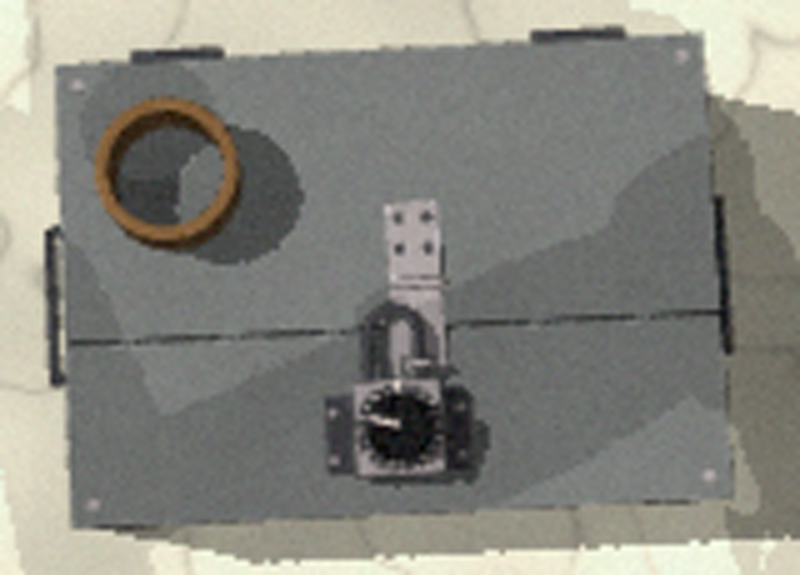

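View pics/o1.png

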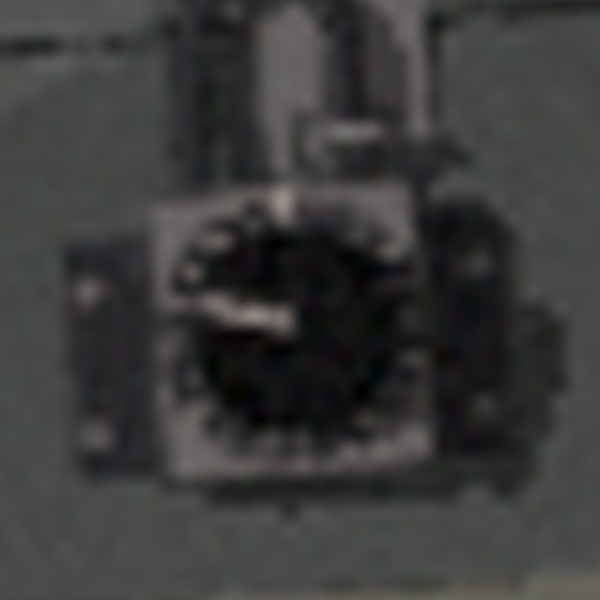

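The crops show the lock clearly. In the ortho view (0.2 mm/px) the dial centre is near (303, 328), the index mark near (286, 200) and the pointer tip near (203, 298). That puts the pointer about four marks before the index. I'll pin down the numbers.

```bash
cat > meas.py <<'E'
from h import *
def lockpose(c,p=(531,-53),z=170,save=None):
    a=ortho(c,p,60,z); g=cv2.cvtColor(a,cv2.COLOR_RGB2GRAY); s=0.2
    W=lambda q:(p[0]+60-q[1]*s,p[1]+60-q[0]*s)
    return a,g,W
if __name__=="__main__":
    c=read_camera("top")
    # chest: seam + outline
    b=ortho(c,(624,-49),260,140,520); hsv=cv2.cvtColor(b,cv2.COLOR_RGB2HSV)
    m=((hsv[...,2]<150)&((hsv[...,0]>60)&(hsv[...,0]<140)|(hsv[...,1]<25))).astype(np.uint8)
    m=cv2.morphologyEx(m,cv2.MORPH_OPEN,np.ones((15,15)));m=cv2.morphologyEx(m,cv2.MORPH_CLOSE,np.ones((41,41)))
    k=max(cv2.findContours(m,0,2)[0],key=cv2.contourArea); (cx,cy),wh,an=cv2.minAreaRect(k)
    print("chest",624+260-cx*0-cy,-49+260-cx,wh,an)
    a,g,W=lockpose(c)
    blur=cv2.GaussianBlur(g,(0,0),3)
    case=(blur>85).astype(np.uint8); case[:150]=0
    case=cv2.morphologyEx(case,cv2.MORPH_CLOSE,np.ones((61,61)));case=cv2.morphologyEx(case,cv2.MORPH_OPEN,np.ones((31,31)))
    for k in cv2.findContours(case,0,2)[0]:
        if cv2.contourArea(k)>20000:
            q,wh,an=cv2.minAreaRect(k); print("case",W(q),np.array(wh)*.2,an)
    a2,g2,W2=lockpose(c,z=190)
    d=np.array([(300.,300.)])
    yy,xx=np.mgrid[:600,:600]; rr=np.hypot(xx-300,yy-300)
    dk=((cv2.GaussianBlur(g2,(0,0),2)<45)&(rr<115)).astype(np.uint8)
    M=cv2.moments(dk,True); print("dark centroid",W2((M['m10']/M['m00'],M['m01']/M['m00'])),M['m00']*.04)
    pt=((g2>95)&(rr<95)).astype(np.uint8)
    for k in cv2.findContours(pt,0,2)[0]:
        if cv2.contourArea(k)>300:
            vx,vy,x0,y0=cv2.fitLine(k,2,0,.01,.01).ravel(); print("pointer",W2((x0,y0)),np.degrees(np.arctan2(-vx,-vy)),cv2.contourArea(k)*.04)
    cv2.imwrite("pics/m1.png",np.hstack([cv2.resize(x,(390,390)) for x in (cv2.convertScaleAbs(a2[:,:,::-1],alpha=1.5),cv2.cvtColor(np.maximum(case*120,pt*255),8))]))
E
python3 meas.py
```

```text
chest 630.6675567626953 -44.53759765625 (307.9579162597656, 422.3756103515625) 85.98841857910156
dark centroid (530.0529723431995, -53.98540320119837) 1441.96
pointer (np.float32(533.88), np.float32(-41.960003)) -99.11568 40.18
```

Emit:
{"fn": "drive_tool", "kwargs": {"steps": [[0,0,0.12,0,0,-40,0],[0,0,0.24,0,0,-60,0]]}}

```text
t: 0.37
tool_pos: [232.4, -469.3, 299.8]
tcp_rot: [0.994, 0.107, -0.001, -0.001]
ft_force: [-0.6, -1.0, 1.1]
gripper_width: 85.7
finger_force: 0.0
```

```bash
python3 -c "
from h import *
s=status.get_state();print(s['t'],s['qpos'],s['tool_pos'],s['tcp_rot'])"
```

```text
0.3667 [-1.11098938e+00  1.34659870e-01  1.03071275e-01  1.54222159e+00
 -6.22532020e-06  1.81636760e+00] [ 232.38946721 -469.28018097  299.79838044] [ 9.94267239e-01  1.06912987e-01 -5.23448851e-04 -1.41309922e-03]
```

View pics/m1.png

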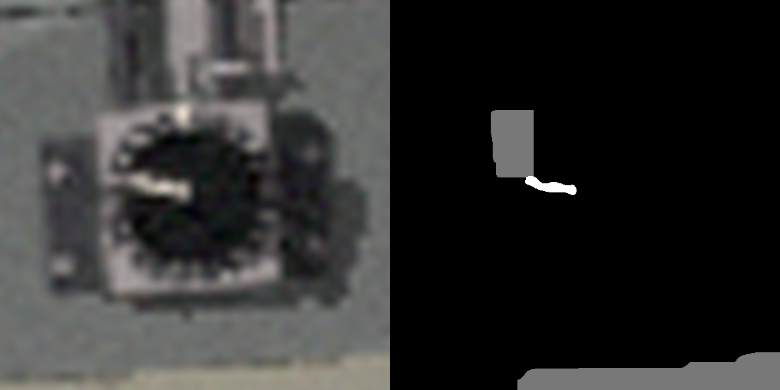

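```bash
cat > plan.py <<'E'
import sys
from h import *
from scipy.spatial.transform import Rotation as Ro
def plan(wps,s=None):
    "wps: (x,y,z,yaw_deg of tool x); prints turn+shift of each call"
    s=s or status.get_state(); p=np.array(s["tool_pos"]); R=Ro.from_quat(s["tcp_rot"])
    for x,y,z,yaw in wps:
        T=Ro.from_euler("z",yaw,degrees=True)*Ro.from_euler("x",180,degrees=True)
        print((R.inv()*T).as_rotvec().round(3),(R.inv().apply(np.array([x,y,z])-p)).round(1)); p=np.array([x,y,z]);R=T
    print("t",s["t"],"q6",s["qpos"][5],"F",s["ft_force"].round(1),"tq",s["wrist_torque"].round(3),"w",s["gripper_width"],"p",s["tool_pos"].round(1))
if __name__=="__main__": plan(eval(sys.argv[1]))
E
python3 plan.py "[(330,-330,290,70),(430,-190,270,127),(531,-53.5,240,184),(531,-53.5,195,184)]"
```

```text
[-3.000e-03 -1.000e-03 -1.007e+00] [ 125.  -115.3   10. ]
[ 0.     0.    -0.995] [165.8  46.1  20. ]
[ 0.     0.    -0.995] [ 48.2 162.8  30. ]
[0. 0. 0.] [ 0. -0. 45.]
t 0.3667 q6 1.816367604135545 F [-0.6 -1.   1.1] tq [-0.036 -0.026 -0.001] w 85.66407912875633 p [ 232.4 -469.3  299.8]
```

Emit:
{"fn": "drive_tool", "kwargs": {"steps": [[0,0,-0.12,15,-14,1,75],[0,0,-0.24,30,-28,2,75],[0,0,-0.37,47,-43,4,75],[0,0,-0.5,62,-57,5,75],[0,0,-0.62,78,-72,6,75],[0,0,-0.75,94,-86,8,75],[0,0,-0.87,110,-101,9,75],[0,0,-1.0,125,-115,10,75]]}}

```text
t: 1.03
tool_pos: [330.3, -329.9, 289.1]
tcp_rot: [0.821, 0.571, 0.0, -0.0]
ft_force: [0.0, -0.2, -0.9]
gripper_width: 60.6
finger_force: 0.0
```

Emit:
{"fn": "drive_tool", "kwargs": {"steps": [[0,0,-0.12,20,6,2,75],[0,0,-0.24,41,12,5,75],[0,0,-0.37,62,17,7,75],[0,0,-0.5,83,23,10,75],[0,0,-0.62,104,29,12,75],[0,0,-0.75,124,35,15,75],[0,0,-0.87,145,40,18,75],[0,0,-1.0,166,46,20,75]]}}

```text
t: 1.7
tool_pos: [431.8, -190.9, 268.9]
tcp_rot: [0.451, 0.893, -0.0, -0.0]
ft_force: [0.5, -0.7, -0.3]
gripper_width: 60.4
finger_force: 0.0
```

Emit:
{"fn": "drive_tool", "kwargs": {"steps": [[0,0,-0.12,6,20,4,75],[0,0,-0.24,12,40,8,75],[0,0,-0.37,18,60,11,75],[0,0,-0.5,24,81,15,75],[0,0,-0.62,30,102,19,75],[0,0,-0.75,36,122,22,75],[0,0,-0.87,42,142,26,75],[0,0,-1.0,48,163,30,75]]}}

```text
t: 2.37
tool_pos: [535.5, -56.3, 239.0]
tcp_rot: [-0.027, 1.0, -0.0, -0.0]
ft_force: [1.2, -0.3, 0.3]
gripper_width: 60.4
finger_force: 0.0
```

```bash
python3 plan.py "[(531,-53.5,195,184)]"; python3 -c "
from h import *
cv2.imwrite('pics/s1.png',cv2.resize(read_camera('side')['color'][80:280,260:460,::-1],None,fx=3,fy=3,interpolation=2))"
```

```text
[-0.    -0.    -0.015] [ 4.3  3.  44. ]
t 2.3667 q6 -0.15914932946511817 F [ 1.2 -0.3  0.3] tq [ 0.025 -0.004  0.04 ] w 60.40869563380631 p [535.5 -56.3 239. ]
```

Emit:
{"fn": "drive_tool", "kwargs": {"steps": [[0,0,-0.015,4.3,3,15,112],[0,0,-0.015,4.3,3,30,112],[0,0,-0.015,4.3,3,44,112],[0,0,-0.015,4.3,3,48,112],[0,0,-0.015,4.3,3,52,112],[0,0,-0.015,4.3,3,56,112]]}}

```text
t: 2.92
tool_pos: [530.8, -54.6, 183.5]
tcp_rot: [-0.031, 1.0, -0.0, 0.0]
ft_force: [0.2, 0.1, -0.1]
gripper_width: 47.8
finger_force: 0.0
```

```bash
python3 plan.py "[(531,-53.5,180,184)]"; python3 -c "
from h import *
c=read_camera('side');a=proj(c,[[531,-53,170]])[0].astype(int);print(a)
cv2.imwrite('pics/s1b.png',cv2.convertScaleAbs(cv2.resize(c['color'][a[1]-60:a[1]+60,a[0]-80:a[0]+80,::-1],None,fx=5,fy=5,interpolation=2),alpha=1.5))"
```

```text
[-0.     0.    -0.007] [-0.3  1.1  3.5]
t 2.9167 q6 -0.16518709578833063 F [ 0.2  0.1 -0.1] tq [ 0.005  0.01  -0.024] w 47.83916089201414 p [530.8 -54.6 183.5]
[325 213]
```

View pics/s1b.png

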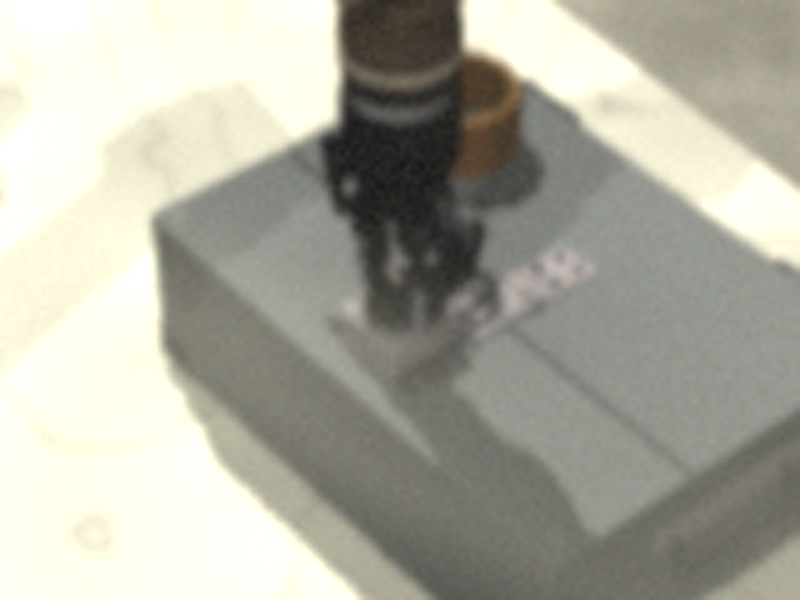

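The gripper stands over the dial (about (400, 300) in the crop), with the fingers on either side. I'll lower it a little and grip.

Emit:
{"fn": "drive_tool", "kwargs": {"steps": [[0,0,0,0,1,2,112],[0,0,0,0,1,3,112],[0,0,0,0,1,3,150],[0,0,0,0,1,3,170],[0,0,0,0,1,3,170],[0,0,0,0,1,3,170],[0,0,0,0,1,3,170]], "grip_force": 35}}

```text
t: 3.55
tool_pos: [530.9, -53.0, 180.9]
tcp_rot: [-0.032, 0.999, 0.0, 0.001]
ft_force: [-1.7, 4.2, 5.3]
gripper_width: 38.4
finger_force: 35.8
```

```bash
python3 plan.py "[(531,-53.5,180,184)]"
```

```text
[ 0.001  0.001 -0.006] [-0.1 -0.5  0.9]
t 3.55 q6 -0.16353828665682277 F [-1.7  4.2  5.3] tq [ 0.883  0.217 -0.008] w 38.38744878874152 p [530.9 -53.  180.9]
```

Emit:
{"fn": "drive_tool", "kwargs": {"steps": [[0,0,0.04,0,0,0,170],[0,0,0.08,0,0,0,170],[0,0,0.12,0,0,0,170]]}}

```text
t: 3.8
tool_pos: [530.9, -52.9, 181.0]
tcp_rot: [0.029, 1.0, 0.001, 0.001]
ft_force: [-0.3, 3.5, 6.2]
gripper_width: 38.6
finger_force: 35.8
```

```bash
python3 plan.py "[]"
```

```text
t 3.8 q6 -0.04165091665948342 F [-0.3  3.5  6.2] tq [0.921 0.199 0.079] w 38.63086404410211 p [530.9 -52.9 181. ]
```

Emit:
{"fn": "drive_tool", "kwargs": {"steps": [[0,0,0.05,0,0,0,170],[0,0,0.1,0,0,0,170],[0,0,0.15,0,0,0,170],[0,0,0.194,0,0,0,170]]}}

```text
t: 4.13
tool_pos: [530.9, -52.9, 181.0]
tcp_rot: [0.126, 0.992, 0.001, 0.0]
ft_force: [-1.8, 5.0, 5.4]
gripper_width: 38.7
finger_force: 35.8
```

```bash
python3 plan.py "[]"
```

```text
t 4.1333 q6 0.15289603567041823 F [-1.8  5.   5.4] tq [1.041 0.19  0.044] w 38.745338946735345 p [530.9 -52.9 181. ]
```

Emit:
{"fn": "drive_tool", "kwargs": {"steps": [[0,0,0.04,0,0,0,170],[0,0,0.08,0,0,0,170],[0,0,0.12,0,0,0,170]]}}

```text
t: 4.38
tool_pos: [530.9, -52.8, 181.0]
tcp_rot: [0.185, 0.983, 0.001, 0.0]
ft_force: [-1.4, 4.6, 4.8]
gripper_width: 39.0
finger_force: 35.8
```

```bash
python3 plan.py "[]"
```

```text
t 4.3833 q6 0.27239313633500745 F [-1.4  4.6  4.8] tq [1.052 0.18  0.044] w 38.95468116058534 p [530.9 -52.8 181. ]
```

Emit:
{"fn": "drive_tool", "kwargs": {"steps": [[0,0,0.06,0,0,0,170],[0,0,0.12,0,0,0,170],[0,0,0.18,0,0,0,170],[0,0,0.24,0,0,0,170],[0,0,0.3,0,0,0,170],[0,0,0.36,0,0,0,170],[0,0,0.42,0,0,0,170],[0,0,0.48,0,0,0,170]]}}

```text
t: 5.05
tool_pos: [531.1, -52.7, 181.0]
tcp_rot: [0.414, 0.91, 0.001, 0.0]
ft_force: [-0.2, 5.2, 5.6]
gripper_width: 38.5
finger_force: 35.8
```

```bash
python3 plan.py "[]"
```

```text
t 5.05 q6 0.7534417761682962 F [-0.2  5.2  5.6] tq [ 1.118  0.092 -0.009] w 38.47650079493112 p [531.1 -52.7 181. ]
```

Emit:
{"fn": "drive_tool", "kwargs": {"steps": [[0,0,0.06,0,0,0,170],[0,0,0.12,0,0,0,170],[0,0,0.18,0,0,0,170],[0,0,0.24,0,0,0,170],[0,0,0.3,0,0,0,170],[0,0,0.36,0,0,0,170],[0,0,0.42,0,0,0,170],[0,0,0.48,0,0,0,170]]}}

```text
t: 5.72
tool_pos: [531.3, -52.6, 181.0]
tcp_rot: [0.618, 0.786, 0.001, 0.0]
ft_force: [-0.0, 5.5, 5.2]
gripper_width: 38.3
finger_force: 35.7
```

```bash
python3 plan.py "[]"
```

```text
t 5.7167 q6 1.2333311772639572 F [-0.   5.5  5.2] tq [ 1.15  -0.056  0.008] w 38.33902735450076 p [531.3 -52.6 181. ]
```

Emit:
{"fn": "drive_tool", "kwargs": {"steps": [[0,0,0.06,0,0,0,170],[0,0,0.12,0,0,0,170],[0,0,0.18,0,0,0,170],[0,0,0.24,0,0,0,170],[0,0,0.3,0,0,0,170],[0,0,0.36,0,0,0,170],[0,0,0.42,0,0,0,170],[0,0,0.48,0,0,0,170]]}}

```text
t: 6.38
tool_pos: [531.5, -52.7, 181.0]
tcp_rot: [0.787, 0.616, 0.001, 0.0]
ft_force: [1.8, 5.0, 4.4]
gripper_width: 38.6
finger_force: 35.7
```

```bash
python3 plan.py "[]"
```

```text
t 6.3833 q6 1.7134455905338737 F [1.8 5.  4.4] tq [ 1.142 -0.295  0.034] w 38.57510588878681 p [531.5 -52.7 181. ]
```

Emit:
{"fn": "drive_tool", "kwargs": {"steps": [[0,0,0.06,0,0,0,170],[0,0,0.12,0,0,0,170],[0,0,0.18,0,0,0,170],[0,0,0.24,0,0,0,170],[0,0,0.29,0,0,0,170],[0,0,0.29,0,0,0,170]]}}

```text
t: 6.88
tool_pos: [531.7, -52.9, 181.0]
tcp_rot: [0.868, 0.497, 0.001, 0.0]
ft_force: [3.4, 5.4, 4.0]
gripper_width: 38.4
finger_force: 35.7
```

```bash
python3 plan.py "[]"
```

```text
t 6.8833 q6 2.0020532200009784 F [3.4 5.4 4. ] tq [ 1.047 -0.332  0.013] w 38.370587991681596 p [531.7 -52.9 181. ]
```

Emit:
{"fn": "drive_tool", "kwargs": {"steps": [[0,0,0,0,0,0,112],[0,0,0,0,0,0,90],[0,0,0,0,0,0,90],[0,0,0,0,0,-15,90],[0,0,0,0,0,-40,75]]}}

```text
t: 7.3
tool_pos: [528.9, -53.7, 217.7]
tcp_rot: [0.868, 0.497, -0.003, -0.001]
ft_force: [1.4, -0.0, -0.1]
gripper_width: 60.1
finger_force: 0.0
```

```bash
python3 plan.py "[(510,-250,240,120),(510,-250,240,184)]"
```

```text
[-0.006  0.    -1.054] [-179.    82.8  -22.1]
[ 0.     0.    -1.117] [0. 0. 0.]
t 7.3 q6 2.000067979949511 F [ 1.4 -0.  -0.1] tq [ 0.004 -0.061  0.018] w 60.108856453421595 p [528.9 -53.7 217.7]
```

Emit:
{"fn": "drive_tool", "kwargs": {"steps": [[0,0,-0.12,-10,5,-10,75],[0,0,-0.24,-36,16,-18,75],[0,0,-0.37,-65,30,-22,75],[0,0,-0.5,-90,42,-22,75],[0,0,-0.62,-115,54,-22,75],[0,0,-0.75,-140,66,-22,75],[0,0,-0.87,-160,75,-22,75],[0,0,-1.0,-179,83,-22,75]]}}

```text
t: 7.97
tool_pos: [511.1, -251.7, 241.8]
tcp_rot: [0.525, 0.851, -0.001, -0.0]
ft_force: [0.5, -0.2, 0.4]
gripper_width: 60.6
finger_force: 0.0
```

```bash
python3 - <<'E'
from h import *
from plan import plan
c=read_camera("top"); a=ortho(c,(531,-53),60,190); b=ortho(c,(531,-53),60,170)
cv2.imwrite("pics/d1.png",np.hstack([cv2.convertScaleAbs(cv2.resize(x,(400,400))[:,:,::-1],alpha=1.6) for x in (a,b)]))
plan([])
E
```

```text
t 8.0167 q6 0.6402336738528395 F [ 0.5 -1.5  0.1] tq [-0.162  0.051  0.008] w 60.11100090964338 p [ 510.7 -254.5  241.5]
```

View pics/d1.png

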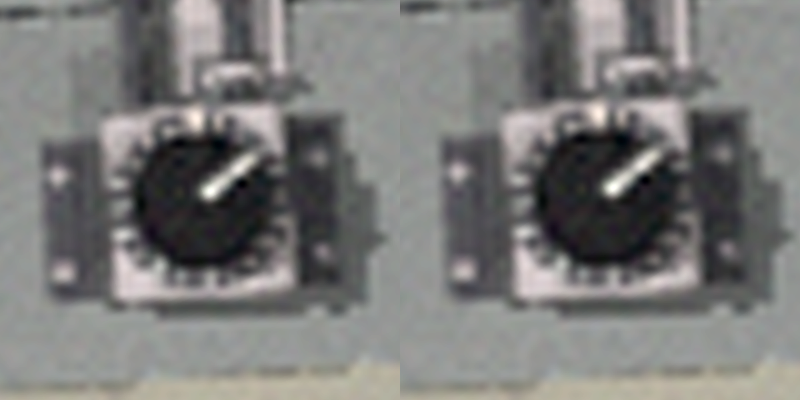

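The dial pointer now runs from (208, 193) to (260, 152). That is about 55° clockwise of the index at (200, 108), so the dial is on the third mark. Next is the shackle.

```bash
python3 plan.py "[(589,-49.7,225,184),(589,-49.7,156,184)]"
```

```text
[-0.003 -0.    -1.171] [147.2 162.6  15.9]
[0. 0. 0.] [ 0. -0. 69.]
t 8.0167 q6 0.6402336738528395 F [ 0.5 -1.5  0.1] tq [-0.162  0.051  0.008] w 60.11100090964338 p [ 510.7 -254.5  241.5]
```

Emit:
{"fn": "drive_tool", "kwargs": {"steps": [[0,0,-0.12,12,12,0,90],[0,0,-0.24,30,34,2,90],[0,0,-0.36,52,58,4,100],[0,0,-0.48,74,82,6,112],[0,0,-0.6,96,106,8,112],[0,0,-0.72,116,128,10,112],[0,0,-0.84,134,147,13,112],[0,0,-0.96,147,161,16,112]]}}

```text
t: 8.68
tool_pos: [591.3, -44.7, 225.7]
tcp_rot: [0.072, 0.997, -0.0, -0.0]
ft_force: [0.1, 0.1, 0.7]
gripper_width: 47.9
finger_force: 0.0
```

Emit:
{"fn": "drive_tool", "kwargs": {"steps": [[0,0,-0.12,0,0,0,112],[0,0,-0.19,0,0,0,112],[0,0,-0.19,0,0,0,112]]}}

```text
t: 8.93
tool_pos: [590.7, -46.3, 225.7]
tcp_rot: [-0.02, 1.0, -0.0, -0.001]
ft_force: [-0.5, 0.5, 0.0]
gripper_width: 47.8
finger_force: 0.0
```

```bash
python3 plan.py "[(589,-49.7,170,184)]"
```

```text
[-0.001 -0.001 -0.029] [ 1.8 -3.3 55.7]
t 8.9333 q6 -0.11835874694064243 F [-0.5  0.5  0. ] tq [ 0.023 -0.017 -0.009] w 47.78858409585336 p [590.7 -46.3 225.7]
```

Emit:
{"fn": "drive_tool", "kwargs": {"steps": [[0,0,-0.029,1.8,-3.3,25,100],[0,0,-0.029,1.8,-3.3,50,100],[0,0,-0.029,1.8,-3.3,56,100],[0,0,-0.029,1.8,-3.3,60,100],[0,0,-0.029,1.8,-3.3,64,100],[0,0,-0.029,1.8,-3.3,67,100],[0,0,-0.029,1.8,-3.3,69,100],[0,0,-0.029,1.8,-3.3,69,100]]}}

```text
t: 9.6
tool_pos: [589.5, -50.1, 157.8]
tcp_rot: [-0.033, 0.999, -0.0, 0.0]
ft_force: [-0.3, 0.1, 0.3]
gripper_width: 51.7
finger_force: 0.0
```

```bash
python3 plan.py "[(589,-49.7,155.5,184)]"; python3 -c "
from h import *
c=read_camera('side');a=proj(c,[[570,-50,160]])[0].astype(int)
cv2.imwrite('pics/s2.png',cv2.convertScaleAbs(cv2.resize(c['color'][a[1]-40:a[1]+40,a[0]-50:a[0]+50,::-1],None,fx=7,fy=7,interpolation=2),alpha=1.4))"
```

```text
[-0.     0.001 -0.003] [0.5 0.5 2.3]
t 9.6 q6 -0.15171006166376222 F [-0.3  0.1  0.3] tq [ 0.064 -0.033 -0.023] w 51.67766754312942 p [589.5 -50.1 157.8]
```

View pics/s2.png

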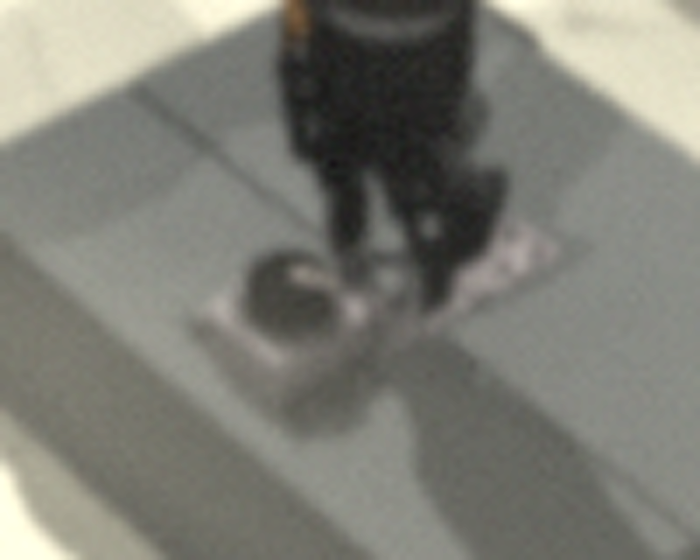

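The fingers straddle the shackle (left finger near (350, 270), right near (435, 300)), just past the staple. I'll close on the legs.

Emit:
{"fn": "drive_tool", "kwargs": {"steps": [[0,0,0,0.5,0.5,2,100],[0,0,0,0.5,0.5,2,130],[0,0,0,0.5,0.5,2,170],[0,0,0,0.5,0.5,2,170],[0,0,0,0.5,0.5,2,170],[0,0,0,0.5,0.5,2,170]], "grip_force": 45}}

```text
t: 10.15
tool_pos: [588.8, -49.5, 155.7]
tcp_rot: [-0.034, 0.999, 0.0, 0.0]
ft_force: [-0.1, 0.1, 3.3]
gripper_width: 37.6
finger_force: 44.8
```

```bash
python3 plan.py "[]"
```

```text
t 10.15 q6 -0.15126885854692082 F [-0.1  0.1  3.3] tq [ 0.324  0.156 -0.051] w 37.58874408092858 p [588.8 -49.5 155.7]
```

Emit:
{"fn": "drive_tool", "kwargs": {"steps": [[0,0,0,-1,0,0,170],[0,0,0,-2,0,0,170],[0,0,0,-3,0,0,170],[0,0,0,-4,0,0,170],[0,0,0,-5,0,0,170],[0,0,0,-6,0,0,170],[0,0,0,-7,0,0,170],[0,0,0,-8,0,0,170]]}}

```text
t: 10.82
tool_pos: [596.7, -49.0, 155.2]
tcp_rot: [-0.034, 0.999, 0.0, -0.0]
ft_force: [-3.7, 1.9, 3.4]
gripper_width: 37.5
finger_force: 44.8
```

```bash
python3 plan.py "[]"
```

```text
t 10.8167 q6 -0.14929152421479042 F [-3.7  1.9  3.4] tq [ 0.437  0.731 -0.078] w 37.54535936413454 p [596.7 -49.  155.2]
```

Emit:
{"fn": "drive_tool", "kwargs": {"steps": [[0,0,0,-2,0,0,170],[0,0,0,-4,0,-0.2,170],[0,0,0,-6,0,-0.3,170],[0,0,0,-8,0,-0.4,170],[0,0,0,-10,0,-0.5,170],[0,0,0,-12,0,-0.5,170],[0,0,0,-14,0,-0.5,170],[0,0,0,-16,0,-0.5,170]]}}

```text
t: 11.48
tool_pos: [612.8, -48.0, 155.6]
tcp_rot: [-0.034, 0.999, -0.0, -0.0]
ft_force: [-4.0, 1.4, 1.2]
gripper_width: 37.4
finger_force: 44.9
```

```bash
python3 plan.py "[]"
```

```text
t 11.4833 q6 -0.14541445995504587 F [-4.   1.4  1.2] tq [ 0.35   0.717 -0.13 ] w 37.37182511341876 p [612.8 -48.  155.6]
```

Emit:
{"fn": "drive_tool", "kwargs": {"steps": [[0,0,0,-1,0,0,170],[0,0,0,-2,0,0,170],[0,0,0,-3,0,0,170],[0,0,0,-4,0,0,170]]}}

```text
t: 11.82
tool_pos: [616.6, -47.9, 155.7]
tcp_rot: [-0.034, 0.999, -0.0, -0.0]
ft_force: [-4.3, 0.9, 1.2]
gripper_width: 37.4
finger_force: 44.9
```

```bash
python3 plan.py "[]"
```

```text
t 11.8167 q6 -0.14457237108985724 F [-4.3  0.9  1.2] tq [ 0.147  0.833 -0.052] w 37.392912215256075 p [616.6 -47.9 155.7]
```

Emit:
{"fn": "drive_tool", "kwargs": {"steps": [[0,0,0,-0.7,0,0,170],[0,0,0,-1.4,0,0,170]]}}

```text
t: 11.98
tool_pos: [617.8, -47.8, 155.7]
tcp_rot: [-0.034, 0.999, -0.0, -0.0]
ft_force: [-6.6, 0.8, 0.3]
gripper_width: 37.3
finger_force: 45.0
```

Emit:
{"fn": "drive_tool", "kwargs": {"steps": [[0,0,0,-0.7,0,0,170],[0,0,0,-1.4,0,0,170]]}}

```text
t: 12.15
tool_pos: [618.0, -47.8, 155.2]
tcp_rot: [-0.034, 0.999, -0.0, -0.002]
ft_force: [-9.0, 0.2, 0.9]
gripper_width: 37.4
finger_force: 45.0
```

```bash
python3 - <<'E'
from h import *
from plan import plan
plan([])
c=read_camera("side"); a=proj(c,[[570,-50,160]])[0].astype(int)
cv2.imwrite('pics/s3.png',cv2.convertScaleAbs(cv2.resize(c['color'][a[1]-40:a[1]+40,a[0]-50:a[0]+50,::-1],None,fx=7,fy=7,interpolation=2),alpha=1.4))
E
```

```text
t 12.15 q6 -0.14397467546601295 F [-9.   0.2  0.9] tq [ 0.021  1.969 -0.011] w 37.42492678528122 p [618.  -47.8 155.2]
```

Emit:
{"fn": "drive_tool", "kwargs": {"steps": [[0,0,0,-0.7,0,0,170],[0,0,0,-1,0,0,170],[0,0,0,-1,0,0,120],[0,0,0,-1,0,0,100],[0,0,0,-1,0,0,90],[0,0,0,-1,0,-15,80],[0,0,0,-1,0,-45,60],[0,0,0,0,0,-75,40]]}}

```text
t: 12.87
tool_pos: [619.5, -47.5, 230.8]
tcp_rot: [-0.034, 0.999, 0.0, -0.0]
ft_force: [1.6, 0.2, 0.5]
gripper_width: 71.5
finger_force: 0.0
```

```bash
python3 plan.py "[(480,-240,235,184)]"
```

```text
[ 0.    -0.001 -0.002] [ 152.2 -182.6   -4. ]
t 12.8667 q6 -0.1439205029793383 F [1.6 0.2 0.5] tq [-0.044 -0.041 -0.008] w 71.53788078188713 p [619.5 -47.5 230.8]
```

Emit:
{"fn": "drive_tool", "kwargs": {"steps": [[0,0,0,12,-14,-4,40],[0,0,0,32,-38,-4,40],[0,0,0,55,-66,-4,40],[0,0,0,78,-94,-4,40],[0,0,0,101,-122,-4,40],[0,0,0,122,-147,-4,40],[0,0,0,140,-168,-4,40],[0,0,0,152,-182,-4,40]]}}

```text
t: 13.53
tool_pos: [479.1, -241.6, 235.6]
tcp_rot: [-0.033, 0.999, -0.001, 0.001]
ft_force: [0.8, 0.0, 0.1]
gripper_width: 71.8
finger_force: 0.0
```

```bash
python3 - <<'E'
from h import *
from plan import plan
c=read_camera("top"); a=ortho(c,(551,-53),70,190); b=ortho(c,(551,-53),70,170)
cv2.imwrite("pics/d2.png",np.hstack([cv2.convertScaleAbs(cv2.resize(x,(400,400))[:,:,::-1],alpha=1.6) for x in (a,b)]))
plan([])
E
```

```text
t 13.5833 q6 -0.533208446097511 F [-0.9 -1.1 -0.4] tq [-0.087  0.035 -0.012] w 72.08249139615359 p [ 478.  -243.1  235.7]
```

View pics/d2.png

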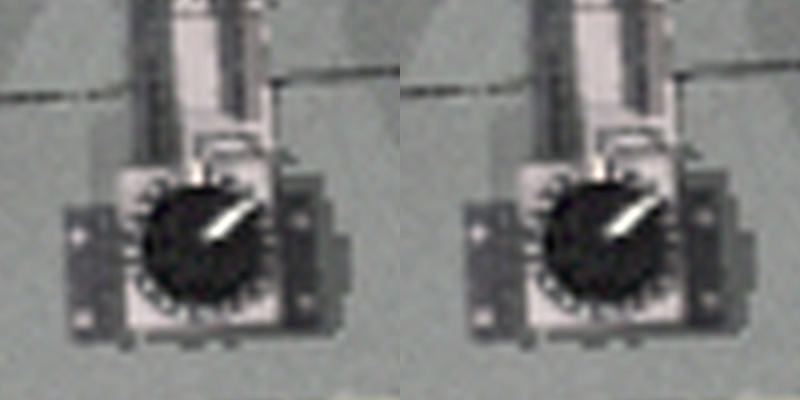

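The pointer is still on the third mark. The toe leg end (about row 117) stands some 16 mm clear of the case (row 163), so the shackle is fully open. The dial centre at (204, 243) puts the lock at about (536, −54). Next I'll grip the body by its sides.

```bash
python3 plan.py "[(542,-53.5,230,184),(542,-53.5,160.5,184)]"
```

```text
[-0.003  0.001 -0.006] [-76.  185.2   5.2]
[0. 0. 0.] [ 0.  -0.  69.5]
t 13.5833 q6 -0.533208446097511 F [-0.9 -1.1 -0.4] tq [-0.087  0.035 -0.012] w 72.08249139615359 p [ 478.  -243.1  235.7]
```

Emit:
{"fn": "drive_tool", "kwargs": {"steps": [[0,0,0,-6,15,0,40],[0,0,0,-18,42,1,40],[0,0,0,-30,72,2,40],[0,0,0,-42,102,3,40],[0,0,0,-54,130,4,40],[0,0,0,-64,156,5,40],[0,0,0,-72,175,5,40],[0,0,0,-76,183,5,40]]}}

```text
t: 14.25
tool_pos: [545.0, -49.0, 230.1]
tcp_rot: [-0.035, 0.999, 0.0, 0.001]
ft_force: [-0.2, 0.6, -0.3]
gripper_width: 72.0
finger_force: 0.0
```

Emit:
{"fn": "drive_tool", "kwargs": {"steps": [[0,0,0,0,0,0,40],[0,0,0,0,0,0,40],[0,0,0,0,0,15,40]]}}

```text
t: 14.5
tool_pos: [544.9, -52.6, 217.4]
tcp_rot: [-0.033, 0.999, -0.001, 0.002]
ft_force: [-0.6, -0.8, -0.1]
gripper_width: 72.4
finger_force: 0.0
```

```bash
python3 plan.py "[(542,-53.5,160.5,184)]"
```

```text
[-0.001  0.005 -0.003] [ 3.2 -0.7 56.9]
t 14.5 q6 -0.1626677750005619 F [-0.6 -0.8 -0.1] tq [-0.003  0.06  -0.031] w 72.43343168077853 p [544.9 -52.6 217.4]
```

Emit:
{"fn": "drive_tool", "kwargs": {"steps": [[0,0,0,1,0,20,40],[0,0,0,2.5,-0.7,40,40],[0,0,0,2.5,-0.7,46,40],[0,0,0,2.5,-0.7,50,40],[0,0,0,2.5,-0.7,53,40],[0,0,0,2.5,-0.7,54,40],[0,0,0,2.5,-0.7,54,40]]}}

```text
t: 15.08
tool_pos: [541.6, -52.8, 161.6]
tcp_rot: [-0.033, 0.999, -0.0, 0.001]
ft_force: [-0.1, -0.4, 0.2]
gripper_width: 72.3
finger_force: 0.0
```

```bash
python3 plan.py "[(542,-53.5,160.5,184)]"
```

```text
[-0.     0.001 -0.003] [-0.4 -0.7  1.1]
t 15.0833 q6 -0.16412015312594586 F [-0.1 -0.4  0.2] tq [-0.001 -0.012 -0.03 ] w 72.29815626967194 p [541.6 -52.8 161.6]
```

Emit:
{"fn": "drive_tool", "kwargs": {"steps": [[0,0,0,0,-0.7,1,60],[0,0,0,0,-0.7,1,90],[0,0,0,0,-0.7,1,130],[0,0,0,0,-0.7,1,130],[0,0,0,0,-0.7,1,130],[0,0,0,0,-0.7,1,130]], "grip_force": 60}}

```text
t: 15.58
tool_pos: [541.5, -52.7, 160.9]
tcp_rot: [-0.034, 0.999, 0.0, 0.001]
ft_force: [-1.9, 2.3, 5.9]
gripper_width: 54.6
finger_force: 65.2
```

Emit:
{"fn": "drive_tool", "kwargs": {"steps": [[0,0,0,1,0,0,130],[0,0,0,2,0,0,130],[0,0,0,3,0,0,130],[0,0,0,3,0,0,130]]}}

```text
t: 15.92
tool_pos: [540.1, -52.8, 161.0]
tcp_rot: [-0.034, 0.999, 0.0, 0.002]
ft_force: [5.4, 3.0, 3.2]
gripper_width: 54.6
finger_force: 64.8
```

```bash
python3 plan.py "[]"
```

```text
t 15.9167 q6 -0.16640224378432467 F [5.4 3.  3.2] tq [ 0.796 -0.97   0.129] w 54.564010086015394 p [540.1 -52.8 161. ]
```

Emit:
{"fn": "drive_tool", "kwargs": {"steps": [[0,0,0,-0.5,0,-0.7,130],[0,0,0,-1,0,-1.5,130],[0,0,0,-1,0,-2.5,130],[0,0,0,-1,0,-3.5,130],[0,0,0,-1,0,-4.5,130]]}}

```text
t: 16.33
tool_pos: [538.1, -53.0, 163.2]
tcp_rot: [-0.034, 0.999, 0.0, -0.002]
ft_force: [0.1, 3.9, -6.4]
gripper_width: 54.6
finger_force: 64.3
```

```bash
python3 plan.py "[]"
```

```text
t 16.3333 q6 -0.16587153402518845 F [ 0.1  3.9 -6.4] tq [0.847 0.117 0.036] w 54.5908309437567 p [538.1 -53.  163.2]
```

Emit:
{"fn": "drive_tool", "kwargs": {"steps": [[0,0,0,0,0.5,-1,130],[0,0,0,0,0.8,-2,130],[0,0,0,0,0.8,-3,130],[0,0,0,0,0.8,-4,130],[0,0,0,0,0.8,-5,130]]}}

```text
t: 16.75
tool_pos: [539.2, -52.8, 169.5]
tcp_rot: [-0.034, 0.999, -0.0, 0.0]
ft_force: [0.1, 1.0, -5.5]
gripper_width: 54.6
finger_force: 64.4
```

```bash
python3 plan.py "[]"
```

```text
t 16.75 q6 -0.16444856787373227 F [ 0.1  1.  -5.5] tq [ 0.115  0.085 -0.007] w 54.58872276603399 p [539.2 -52.8 169.5]
```

Emit:
{"fn": "drive_tool", "kwargs": {"steps": [[0,0,0,0,0,-2,130],[0,0,0,0,0,-4,130],[0,0,0,0,0,-6,130],[0,0,0,0,0,-9,130],[0,0,0,0,0,-12,130],[0,0,0,0,0,-15,130],[0,0,0,0,0,-18,130],[0,0,0,0,0,-22,130]]}}

```text
t: 17.42
tool_pos: [539.0, -52.5, 191.5]
tcp_rot: [-0.034, 0.999, -0.0, -0.0]
ft_force: [-1.1, -0.2, -4.0]
gripper_width: 54.6
finger_force: 64.4
```

```bash
python3 plan.py "[]"
```

```text
t 17.4167 q6 -0.16446495072526446 F [-1.1 -0.2 -4. ] tq [0.023 0.045 0.011] w 54.630787183213805 p [539.  -52.5 191.5]
```

Emit:
{"fn": "drive_tool", "kwargs": {"steps": [[0,0,0,0,0,-6,130],[0,0,0,0,0,-16,130],[0,0,0,0,0,-28,130],[0,0,0,0,0,-42,130],[0,0,0,0,0,-54,130],[0,0,0,0,0,-62,130],[0,0,0,0,0,-67,130],[0,0,0,0,0,-69,130]]}}

```text
t: 18.08
tool_pos: [539.5, -52.6, 261.4]
tcp_rot: [-0.034, 0.999, -0.0, 0.001]
ft_force: [0.4, 0.8, -5.6]
gripper_width: 54.3
finger_force: 64.5
```

Emit:
{"fn": "drive_tool", "kwargs": {"steps": [[0,0,0,0,0,0,130],[0,0,0,0,0,0,130],[0,0,0,0,0,0,130],[0,0,0,0,0,0,130]]}}

```text
t: 18.42
tool_pos: [538.8, -52.5, 259.6]
tcp_rot: [-0.034, 0.999, 0.0, -0.001]
ft_force: [-0.9, 0.7, -4.0]
gripper_width: 54.3
finger_force: 64.5
```

```bash
python3 - <<'E'
from h import *
from plan import plan
plan([(539,-53,261,184)])
c=read_camera("side"); a=proj(c,[[555,-52,245]])[0].astype(int)
f=lambda im:cv2.convertScaleAbs(cv2.resize(im[:,:,::-1],(400,400),interpolation=2),alpha=1.4)
i1=f(c['color'][a[1]-35:a[1]+35,a[0]-35:a[0]+35])
c=read_camera("top"); a=proj(c,[[560,-52,245]])[0].astype(int)
i2=f(c['color'][a[1]-35:a[1]+35,a[0]-35:a[0]+35])
cv2.imwrite('pics/end.png',np.hstack([i1,i2]))
E
```

```text
[ 0.    -0.001 -0.002] [-0.1 -0.5 -1.4]
t 18.4167 q6 -0.1644925765552517 F [-0.9  0.7 -4. ] tq [-0.006  0.041  0.023] w 54.31056441570196 p [538.8 -52.5 259.6]
```

View pics/end.png

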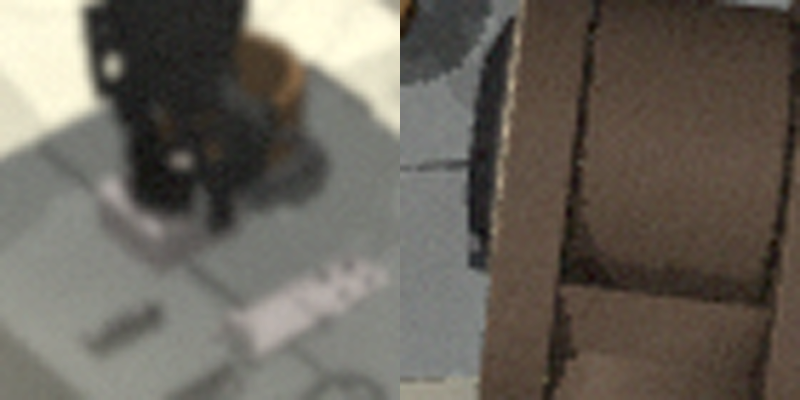

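The side view shows the lock held level (about (150, 225)) above the bare strap, with the tape untouched and the lock's weight on the wrist. Handing in.

```bash
python3 -c "
from cell import job
print(job.hand_in())"
```

```text
the job is handed in; nothing more can be done
None
```

The dial is on the third mark, the shackle was drawn fully open, and the lock is off the staple and held level about 10 cm above the chest; the job is handed in at about 18 s, with the shackle last seen clearly before the lift.

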